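# Open the battery compartment of a wall clock

## Task

The wall clock lying face down needs new batteries: press its snap tab down with a fingertip and, while the tab is still in, push the battery cover along its rails, away from the tab, until the battery compartment is completely uncovered. Do not pick up or lift the cover: leave it lying flat on the clock's back, and leave the things around the clock where they are.

Things in the scene. Friction and masses are not known exactly. Their poses are not given: they have to be found in the camera images.
- clock: dark grey plastic digital wall clock, 280 (its x) x 140 (y) x 38 mm, face down, fixed by four pine battens (18 mm wide and high) nailed round it. Origin: centre of its underside, on the table; z up; its back is the flat top face at z = 38 mm. x points the way the cover slides off. Rails 6.5 mm high flank the cover from x = -60 to 0 mm, outer faces at y = +-38 mm.
- compartment_end (a point): far end of the battery compartment, on the clock's back (clock x 0, y 0, z 38 mm). The compartment is open from clock x -62 to 0, y -24 to 24 mm, 22 mm deep; it holds three AA cells, tops 3 mm below the back. From here to clock x = 140 mm the back is flat and clear: there the cover can lie. The compartment is uncovered when the cover's whole rear wall is past this point.
- tab (a joint): press depth of the snap tab in m: 0 = up (cover caught), 0.006 = fully in, at its stop. It goes straight down, takes 1.5 N to start, 4.5 N at the stop, and springs up when let go. Past 0.0045 the cover is free to slide; let up before the cover has gone 10 mm, it catches the cover again.
- tab_top (a point): centre of the top of the snap tab's ribbed thumb pad, 30 (clock x) x 28 mm (y), at clock x -77, y 0; 12 mm above the clock's back when up, 6 mm when in (the point moves with it). Its front edge is 2 mm from the cover's rear wall. A fingertip holding it in stands 8.5 mm lower than the cover's top, so that moved on along clock x it pushes the cover's rear wall.
- tab_catch (a point): top of the snap tab's upright catch, hidden inside the seated cover: a bar 3 (clock x) x 22 mm (y) at clock x -54 mm, on an arm from the pad through a notch in the cover's rear wall; 10.5 mm above the clock's back when up, 4.5 mm when in (moves with the tab). It bars the cover's way until the tab is pressed.
- cover: loose battery cover, lighter grey shell 64 (its x) x 56 (y) x 14.5 mm high, about 35 g; flanges along both sides (66 mm overall, 2.5 mm high) run under the lips of the rails, 1.5 mm play. Origin: centre of its underside; seated at clock x -28, y 0, z 38 mm, axes as the clock's. Flat rear wall at its x = -32 mm, facing the tab. It clears the compartment after 60 mm; past 130 mm it tips off.
- cover_rear_l (a point): the cover's upper rear corner on its +y side (cover x = -32, y = 28, z = 14.5 mm)
- cover_rear_r (a point): the cover's upper rear corner on its -y side (cover x = -32, y = -28, z = 14.5 mm)
- screwdriver: brass screwdriver, 150 mm long, lying on the table beside the clock; leave alone
- saucer: glazed clay saucer, 110 mm across, 20 mm high, on the table beside the clock; origin under its centre; leave alone
- watch_case: matte black watch case, 40 mm across, 11 mm high, on the table beside the clock; origin under its centre; leave alone
- sport_band: white rubber sport watch band buckled into a stiff loop, 65 mm across, standing 22 to 26 mm high, on the table beyond the clock's +x end; origin under its centre; leave alone
Things that resemble listed ones, but are neither listed nor needed, are in the scene too. Leave any green or purple look-alike of the cover alone.

How it is judged:
On the way, in this order (a step that is already met when the one before it is completed fails the run):
1. the snap tab is pressed in while the cover is still on its seat (value of joint tab above 0.004 m and x of cover in the frame of clock below -0.023 m), for 0.1 s.
2. the released cover has been pushed past the catch (x of cover in the frame of clock above -0.016 m), for 0.1 s.
At the end, for the whole second after the job is handed in: Both rear corners of the cover are beyond the compartment's far edge (1 mm tolerance), the cover lies flat (within 0.08 rad) and still on the clock's back (its underside within 4 to 5 mm of the back), and the tab has sprung back up to within 1.5 mm (x of each of cover_rear_l, cover_rear_r in the frame of clock above -0.001 m and z of cover in the frame of clock between 0.034 and 0.043 m and angle between cover's own z axis and vertical below 0.08 rad and linear speed of cover below 0.01 m/s and value of joint tab below 0.0015 m); the robot touches nothing.
It fails at once if the cover was lifted (z of cover in the frame of clock above 0.05 m).
It fails at once if the screwdriver was moved (distance of screwdriver from where it was at the start of the episode above 0.02 m).
It fails at once if the saucer was moved (distance of saucer from where it was at the start of the episode above 0.02 m).
It fails at once if the watch case was moved (distance of watch_case from where it was at the start of the episode above 0.02 m).
It fails at once if the sport band was moved (distance of sport_band from where it was at the start of the episode above 0.02 m).
It also fails if it takes over 32 s, if anything falls off the work surface, if the arm or the gripper's body presses on something with over 40 N, if the wrist force passes 120 N, or if a joint passes its speed limit or range.

## Robot

A 6-joint arm with a two-finger parallel gripper is mounted at the origin on the work surface. World frame = base frame: x ahead of the robot, y to its left, z up, the work surface at z = 0. Lengths are in m, angles in rad, forces in N, time in s.
With the tool pointing down it reaches from about 0.35 to 0.975 m from the base axis. Payload 4.9 kg.
Tool frame: the origin (TCP) lies on the centre line of the jaws, within the pads' length; the fingertips stand 11 mm ahead of it and the grasp point (between the pads) lies 8 mm behind it (manip.finger_overhang is the distance from the TCP to the fingertips, in m); y points along the fingers, z is the direction in which the jaws open and shut, and the axes are right-handed (so a half turn about y gives the same grasp; the last joint's range is limited). The gripper opens to 85 mm and grips with 20 to 120 N. Pads are 22 mm wide; open, the fingers measure 114 mm over their backs; the gripper's body (76 mm by 85 mm) begins 54 mm behind the grasp point. The pads swing forward as they close: fully open they stand 13 mm farther back than shut.
Start: joints at [1.072, 0.053, 1.613, -0, 1.476, -0.119], TCP at [0.232, 0.58, 0.242] pointing down, gripper open.
Joint ranges: [-3.01, 3.01], [-1.01, 2.22], [0.06, 2.58], [-1.02, 4.17], [0.09, 2.62], [-3.14, 3.14]. Speed limits (rad/s): [2.57, 2.57, 3.14, 3.14, 3.14, 3.14].

## Interface

Orientations are given as a unit quaternion [w, x, y, z].
In Python, from plant import readout, cams, workorder, manip gives the robot as it stands.
- The arm moves only by the tool play_rows, never from a script. Its arguments are lists of equal length, an entry for each row: "slide": the shift along the tool's x, y, z in cm, a list of three; "yaw": the turn about the tool's y in degrees; "grip": the closure, from -1 (fully open) to 1 (shut), so that 0 is half open. In form: {"slide": [[x, y, z], ...], "yaw": [yaw, ...], "grip": [grip, ...]}. A call has 1 to 12 rows; each row shifts and turns the commanded pose from where the row before left it, along the tool's axes as they then stand; what a row does not reach is not made up. A row lasts 1/10 s, in which the tool goes at most 50 mm and 8.59 degrees, less where a joint would pass 70% of its speed; a pose out of reach is approached as far as the arm can. A call with a gripper value outside its range is refused whole. The fingers move at their own pace and stop on an object; the grip force is fixed at half the most. Time passes only in rows, so rows that do not move let the fingers close. It gives the time, the measured TCP pose, the force and the opening at its end, in the units of the state.
- readout.state(): the state, without advancing time (a new reading comes with each control period).
- cams.grab_frame(name): name is "scene" or "top"; returns a dict with "image" (480x640x3 uint8, red, green, blue), "mtx" (3x3 intrinsics, pixels), "R" (3x3) and "t" (3): a world point X has camera coordinates R X + t. Camera axes: x right, y down, z forward; pixel columns grow to the right and rows downward; lengths in m; the calibration is good to about 2 mm. A picture is of the moment at which its call begins. There is no depth.
- workorder.job_done(): hands the job in, once; it reports no verdict.
The state is a dict: "time": time; "joint_pos": joint angles; "joint_vel": joint speeds; "joint_efforts": joint torques, N m; "tool_pos": TCP position; "tool_rot": TCP orientation; "contact_force": force on the tool from outside, world axes, zero at the start; "ft_torque": the same for the moment, N m; "gripper_width": opening from 0.0 (shut) to 1.0 (fully open).
Only numpy, scipy, OpenCV 4.12 (cv2) and the standard library are available. Lean on these libraries where they do the work, as an engineer would, in place of code of your own. Each camera call takes 0.05 s, during which the arm holds its last target.

## Working session

There is one attempt and no reset: what is moved stays moved. The work goes in short steps, Python scripts to look and compute and a tool call to move; the robot and the scene stay as the last step left them, time stands still between calls to the robot, and variables do not carry over. Pictures are saved under pics/ and viewed, and the job is handed in when it is done.

Besides the shell and the picture viewer there is one more tool, called after ">>>" by a JSON object that holds its "api" and its "payload". play_rows: Moves the arm, as the interface text tells. Its arguments: {"type":"object","properties":{"slide":{"type":"array","items":{"type":"array","items":{"type":"number"}}},"yaw":{"type":"array","items":{"type":"number"}},"grip":{"type":"array","items":{"type":"number"}}},"required":["slide","yaw","grip"]}

```bash
ls; mkdir -p pics; python3 - <<'E'
from plant import readout,cams,manip
import cv2
s=readout.state();print({k:s[k] for k in('time','tool_pos','tool_rot','gripper_width','contact_force')},manip.finger_overhang)
for n in('scene','top'):
    f=cams.grab_frame(n);cv2.imwrite(f'pics/{n}0.png',f['image'][:,:,::-1]);print(n,f['mtx'],f['R'],f['t'])
E
```

```text
pics
{'time': 0.0, 'tool_pos': array([0.23140156, 0.57994579, 0.24108545]), 'tool_rot': array([-0.69372084,  0.69507725, -0.13366584,  0.13323837]), 'gripper_width': 1.002586545659454, 'contact_force': array([-0.3571289 , -0.19271145,  0.75579418])} 0.011
scene [[614.98803935   0.         321.1508193 ]
 [  0.         614.98803935 239.45986391]
 [  0.           0.           1.        ]] [[ 0.76470361  0.64435312 -0.00611886]
 [ 0.34977267 -0.42303986 -0.83588059]
 [-0.54119079  0.63706069 -0.54887722]] [-0.48101851 -0.1215893   1.49275825]
top [[474.33417903   0.         321.17642004]
 [  0.         474.33417903 236.64112005]
 [  0.           0.           1.        ]] [[ 0.00835786 -0.99994371  0.00653674]
 [-0.9893117  -0.00922031 -0.14552438]
 [ 0.14557646 -0.0052506  -0.98933307]] [0.06393698 0.55995598 0.73866636]
```

View pics/scene0.png

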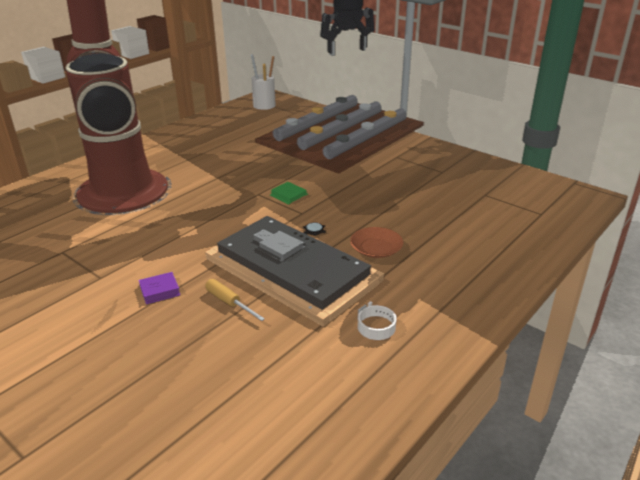

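View pics/top0.png

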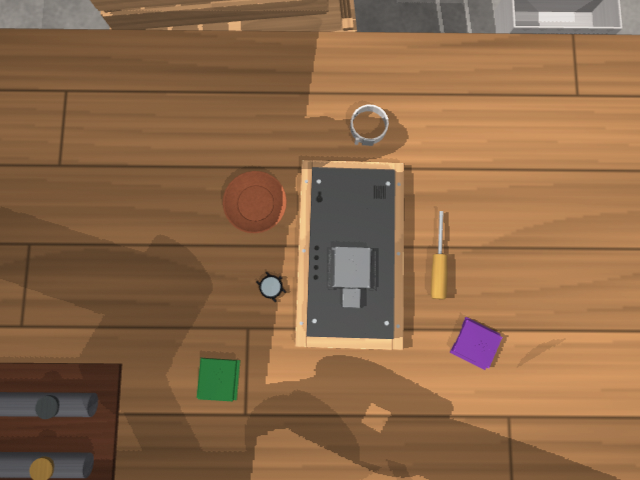

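The top view shows the clock at about (352,253). The light-grey cover is at (352,267) with the tab pad below it at (351,298), so clock +x points up the image towards the band at (369,122). The look-alikes are green (218,380) and purple (477,344). Neither is grey or on the clock, so the cover is the grey one. Next I'll measure and enlarge it.

```bash
cat > h.py <<'E'
import numpy as np,cv2
from plant import cams,readout
def ray(f,uv,z):
    uv=np.atleast_2d(np.array(uv,float)); K,R,t=f['mtx'],np.array(f['R']),np.array(f['t'])
    d=np.c_[(uv-[K[0,2],K[1,2]])/[K[0,0],K[1,1]],np.ones(len(uv))]@R
    c=-R.T@t
    return c+d*((z-c[2])/d[:,2])[:,None]
def proj(f,X):
    return cv2.projectPoints(np.atleast_2d(np.array(X,float)),cv2.Rodrigues(np.array(f['R']))[0],np.array(f['t']),f['mtx'],None)[0][:,0]
E
python3 - <<'E'
from h import *
f=cams.grab_frame('top');im=f['image'];hsv=cv2.cvtColor(im,cv2.COLOR_RGB2HSV)
roi=np.zeros(im.shape[:2],np.uint8);roi[155:355,290:410]=1
def rect(m,n,z):
    c=max(cv2.findContours(m,cv2.RETR_EXTERNAL,cv2.CHAIN_APPROX_NONE)[0],key=cv2.contourArea)
    r=cv2.minAreaRect(c);b=cv2.boxPoints(r);w=ray(f,b,z)
    print(n,np.round(b,1).tolist(),np.round(w,4).tolist(),'cen',w.mean(0).round(4),'sides',np.linalg.norm(w-np.roll(w,-1,0),axis=1).round(4))
    for i in range(2): 
        e=w[(i+1)%4]-w[i];print('  ang',np.degrees(np.arctan2(e[1],e[0])).round(2))
m=((hsv[...,1]<70)&(hsv[...,2]<190)).astype(np.uint8)*roi
m=cv2.morphologyEx(m,cv2.MORPH_OPEN,np.ones((5,5)))
rect(m,'clock',.038)
g=((hsv[...,1]<60)&(hsv[...,2]>105)).astype(np.uint8)*roi
g[:235]=0;g[312:]=0;g[:,:325]=0;g[:,380:]=0
g1=g.copy();g1[287:]=0;rect(cv2.morphologyEx(g1,cv2.MORPH_OPEN,np.ones((7,7))),'cover',.0525)
g2=g.copy();g2[:290]=0;rect(g2,'pad',.05)
a=cv2.resize(im[150:350,290:410],None,fx=3,fy=3,interpolation=2)
s=cams.grab_frame('scene')['image'];b=cv2.resize(s[205:325,200:390],None,fx=2.3,fy=2.3,interpolation=2)
o=np.zeros((600,800,3),np.uint8);o[:,:360]=a;o[:b.shape[0],361:361+b.shape[1]]=b[:,:439]
cv2.imwrite('pics/crop1.png',o[:,:,::-1])
E
```

```text
clock [[306.20001220703125, 335.8999938964844], [311.20001220703125, 166.8000030517578], [397.8999938964844, 169.39999389648438], [393.0, 338.5]] [[0.3991, 0.0914, 0.038], [0.6786, 0.0867, 0.038], [0.6757, -0.0596, 0.038], [0.3962, -0.0474, 0.038]] cen [0.5374 0.0178 0.038 ] sides [0.2796 0.1463 0.2798 0.1388]
  ang -0.98
  ang -91.15
cover [[334.0, 247.0], [369.0, 247.0], [369.0, 286.0], [334.0, 286.0]] [[0.5409, 0.0481, 0.0525], [0.5415, -0.0084, 0.0525], [0.4788, -0.008, 0.0525], [0.4783, 0.0478, 0.0525]] cen [0.5099 0.0199 0.0525] sides [0.0565 0.0627 0.0558 0.0626]
  ang -89.47
  ang 179.64
pad [[342.0, 290.0], [359.0, 290.0], [359.0, 307.0], [342.0, 307.0]] [[0.4722, 0.0349, 0.05], [0.4724, 0.0078, 0.05], [0.4455, 0.0079, 0.05], [0.4453, 0.0349, 0.05]] cen [0.4588 0.0214 0.05  ] sides [0.0272 0.0269 0.027  0.0269]
  ang -89.51
  ang 179.81
```

View pics/crop1.png

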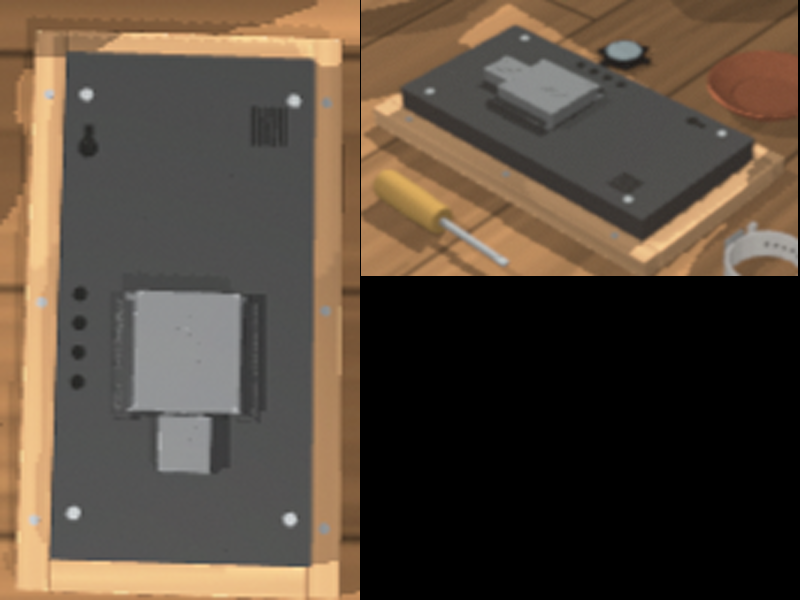

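The crop confirms it. The grey cover sits between its rails, with the ribbed pad just behind its near edge at crop (184,443), i.e. full-frame (351,298). Next I'll get the yaw from the screws, the edges and the scene view.

```bash
python3 - <<'E'
from h import *
f=cams.grab_frame('top');s=cams.grab_frame('scene')
print('camera',-np.array(f['R']).T@f['t'])
p=np.array([[86,94],[294,101],[290,519],[73,513]])/3+[290-.33,150-.33]
w=ray(f,p,.039);print(w.round(4).tolist(),w.mean(0))
for i in range(4):
    e=w[(i+1)%4]-w[i];print(np.degrees(np.arctan2(e[1],e[0])).round(2),np.linalg.norm(e).round(4))
# scene: pad + cover blobs
for f_,roi,nm in((f,(235,312,325,380),'top'),(s,(225,262,245,310),'scene')):
    im=f_['image'];a,b,c,d=roi
    g=cv2.cvtColor(im[a:b,c:d],cv2.COLOR_RGB2GRAY);
    cv2.imwrite(f'pics/z_{nm}.png',cv2.resize(g,None,fx=9 if nm=='scene' else 7,fy=9 if nm=='scene' else 7,interpolation=2))
# edge lines of cover/pad in top: vertical gradient-based fit
g=cv2.GaussianBlur(cv2.cvtColor(f['image'],cv2.COLOR_RGB2GRAY).astype(np.float32),(3,3),0)
def sub(prof):
    d=np.abs(np.diff(prof));k=d.argmax();return k+.5 if k in(0,len(d)-1) else k+.5+.5*(d[k-1]-d[k+1])/(d[k-1]-2*d[k]+d[k+1])
def hl(rng,r0,r1): return np.array([[c,r0+sub(g[r0:r1,c])] for c in range(*rng)])
def vl(rng,c0,c1): return np.array([[c0+sub(g[r,c0:c1]),r] for r in range(*rng)])
def fit(P): return cv2.fitLine(P.astype(np.float32),cv2.DIST_HUBER,0,.01,.01).ravel()
for n,P,z in(('clockL',np.r_[vl((175,330),302,318)],.038),('clockR',vl((175,330),388,402),.038),('clockTop',hl((320,390),160,176),.038),('clockBot',hl((315,385),330,346),.038),('coverL',vl((251,283),328,339),.0525),('coverR',vl((251,283),366,376),.0525),('coverFront',hl((338,366),241,252),.0525),('padL',vl((292,305),338,347),.05),('padR',vl((292,305),355,364),.05),('padRear',hl((345,357),302,312),.05)):
    vx,vy,x,y=fit(P);W=ray(f,[[x,y],[x+30*vx,y+30*vy]],z);e=W[1]-W[0]
    print(n,np.round([x,y],1),W[0].round(4),'ang',(np.degrees(np.arctan2(e[1],e[0]))).round(2))
E
```

```text
camera [0.4459042  0.07297479 0.81185636]
[[0.6538, 0.0744, 0.039], [0.651, -0.0418, 0.039], [0.421, -0.0369, 0.039], [0.4232, 0.0792, 0.039]] [0.53724999 0.01873287 0.039     ]
-91.4 0.1163
178.78 0.23
88.91 0.1162
-1.2 0.2307
clockL [308.  271.3] [0.5024 0.0899 0.038 ] ang -1.16
clockR [394.2 246.4] [ 0.5447 -0.0514  0.038 ] ang -1.24
clockTop [357.7 167.4] [0.6784 0.0083 0.038 ] ang -92.06
clockBot [347.4 337.3] [0.3973 0.0256 0.038 ] ang -91.29
coverL [334.2 264.4] [0.5128 0.0477 0.0525] ang -0.4
coverR [369.6 266.6] [ 0.5098 -0.0091  0.0525] ang -1.27
coverFront [351.8 246.9] [0.5414 0.0194 0.0525] ang -91.47
padL [342.1 298.9] [0.4581 0.0348 0.05  ] ang -179.53
padR [359.6 297.6] [0.4604 0.0069 0.05  ] ang -2.53
padRear [350.4 306.8] [0.4457 0.0215 0.05  ] ang -91.85
```

View pics/z_scene.png

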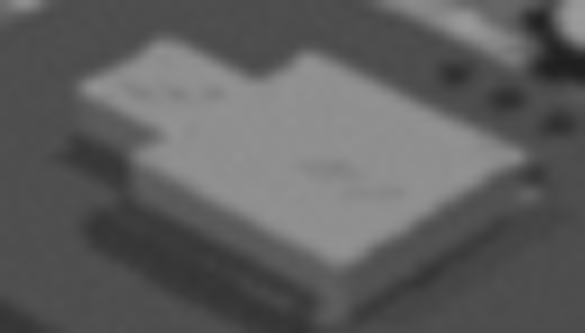

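```bash
python3 - <<'E'
from h import *
from scipy.spatial.transform import Rotation as Ro
s=readout.state();q=s['tool_rot'];R=Ro.from_quat([*q[1:],q[0]]).as_matrix();print(R.round(4),s['joint_pos'])
th=np.radians(-1.2);ux=np.array([np.cos(th),np.sin(th),0]);tgt=np.array([.5376,.0188,0])-.077*ux;print('pad',tgt)
# yaw about tool y making tool x || +-clock x
for sg in(1,-1):
    x=sg*ux; a=np.degrees(np.arctan2(R[:,0]@np.cross(x,[0,0,1])*0+x@(-R[:,2]),x@R[:,0]));print(sg,'yaw',a)
print(R.T@(tgt+[0,0,.15]-s['tool_pos'])*100)
E
```

```text
[[ 9.287e-01 -3.000e-04  3.707e-01]
 [-3.707e-01 -6.000e-04  9.287e-01]
 [-1.000e-04 -1.000e+00 -7.000e-04]] [ 1.07201003e+00  5.29513304e-02  1.61335082e+00  5.19313581e-06
  1.47598684e+00 -1.19002343e-01]
pad [0.46061689 0.02041257 0.        ]
1 yaw -20.56004011140306
-1 yaw 159.43995988859695
[ 42.02610625   9.21416911 -43.5015575 ]
```

>>> {"api": "play_rows", "payload": {"slide": [[0,0,0],[0,0,0],[0,0,0],[1.8,0,-4.2],[1.8,0,-4.2],[1.8,0,-4.2],[1.8,0,-4.2],[1.8,0,-4.2],[1.8,0,-4.2],[1.8,0,-4.2],[1.8,0,-4.2],[1.8,0,-4.2]], "yaw": [-6.9,-6.8,-6.8,0,0,0,0,0,0,0,0,0], "grip": [1,1,1,1,1,1,1,1,1,1,1,1]}}

```text
time: 1.5
tool_pos: [0.3856, 0.1973, 0.2425]
tool_rot: [0.707, -0.707, 0.007, -0.008]
contact_force: [0.5, 0.4, -0.5]
gripper_width: 0.003
```

>>> {"api": "play_rows", "payload": {"slide": [[1.6,0,-3.6],[1.6,0,-3.6],[1.6,0,-3.6],[1.6,0,-3.5],[1.5,0,-3.4],[0,3,0],[0,3,0],[0,3,0],[0,0,0],[0,0,0]], "yaw": [0,0,0,0,0,0,0,0,0,0], "grip": [1,1,1,1,1,1,1,1,1,1]}}

```text
time: 2.5
tool_pos: [0.4603, 0.0203, 0.1525]
tool_rot: [0.707, -0.707, 0.008, -0.007]
contact_force: [-0.2, -0.3, 1.1]
gripper_width: 0.002
```

```bash
cat >> h.py <<'E'
from scipy.spatial.transform import Rotation as Ro
TH=np.radians(-1.2);C=np.array([.5376,.0188,0]);RC=np.array([[np.cos(TH),-np.sin(TH),0],[np.sin(TH),np.cos(TH),0],[0,0,1]])
def rep():
    s=readout.state();q=s['tool_rot'];R=Ro.from_quat([*q[1:],q[0]]).as_matrix()
    p=RC.T@(s['tool_pos']-C)
    print('t',s['time'],'clk mm',(p*1000).round(1),'tip above back',round((p[2]-.011-.038)*1000,1),'F',np.round(s['contact_force'],2),'w',s['gripper_width'])
    print('axes in clock',(RC.T@R).round(3).tolist())
E
python3 - <<'E'
from h import *
rep()
t=cams.grab_frame('top')['image'];s=cams.grab_frame('scene')['image']
o=np.zeros((600,800,3),np.uint8);o[:,:360]=cv2.resize(t[150:350,290:410],None,fx=3,fy=3);b=cv2.resize(s[130:330,200:346],None,fx=3,fy=3);o[:,361:361+b.shape[1]]=b
cv2.imwrite('pics/c2.png',o[:,:,::-1])
E
```

```text
t 2.5 clk mm [-7.730e+01 -1.000e-01  1.525e+02] tip above back 103.5 F [-0.18 -0.29  1.14] w 0.0017440070354999776
axes in clock [[1.0, -0.001, 0.001], [-0.001, 0.0, 1.0], [-0.001, -1.0, 0.0]]
```

View pics/c2.png

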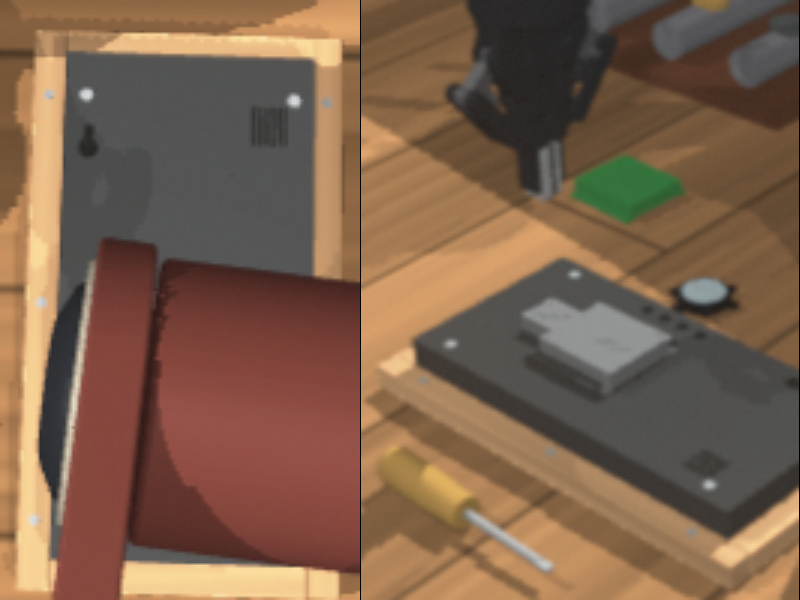

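The scene view shows the shut fingers, tips near full-frame (262,193), above the pad at (253,236). The TCP is within 0.5 mm of the pad centre. I'll go down to just above the pad.

>>> {"api": "play_rows", "payload": {"slide": [[0,2.5,0],[0,2.5,0],[0,2,0],[0,1,0],[0,0.6,0],[0,0,0]], "yaw": [0,0,0,0,0,0], "grip": [1,1,1,1,1,1]}}

```text
time: 3.2
tool_pos: [0.4609, 0.0203, 0.0669]
tool_rot: [-0.707, 0.707, -0.007, 0.008]
contact_force: [0.4, 0.0, -0.6]
gripper_width: -0.002
```

```bash
python3 - <<'E'
from h import *
rep()
s=cams.grab_frame('scene')['image'];b=cv2.resize(s[180:280,210:340],None,fx=6,fy=6,interpolation=2)
cv2.imwrite('pics/c3.png',b[:,:,::-1])
E
```

```text
t 3.2 clk mm [-76.7  -0.1  66.9] tip above back 17.9 F [ 0.43  0.03 -0.61] w -0.0024087859255677996
axes in clock [[1.0, 0.001, 0.001], [-0.001, -0.0, 1.0], [0.001, -1.0, -0.0]]
```

View pics/c3.png

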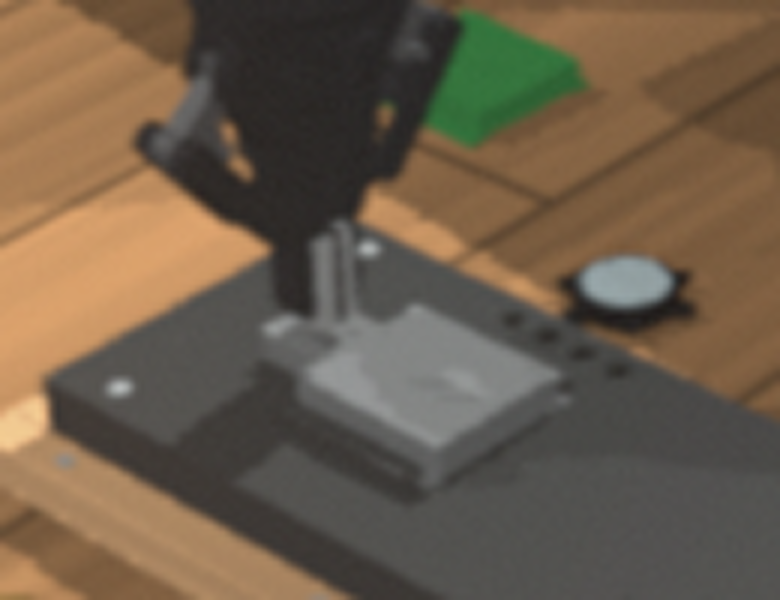

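The tips, at crop (330,320) which is full-frame (265,233), stand just above the pad and behind the cover. I'll press in small steps and watch the force.

>>> {"api": "play_rows", "payload": {"slide": [[0,0.3,0],[0,0.2,0],[0,0.1,0],[0,0.1,0],[0,0,0],[0,0,0]], "yaw": [0,0,0,0,0,0], "grip": [1,1,1,1,1,1]}}

```text
time: 3.85
tool_pos: [0.4608, 0.0202, 0.0597]
tool_rot: [-0.707, 0.707, -0.007, 0.008]
contact_force: [0.9, -0.2, 1.1]
gripper_width: -0.002
```

>>> {"api": "play_rows", "payload": {"slide": [[0,0.1,0],[0,0.1,0],[0,0.1,0],[0,0,0],[0,0,0]], "yaw": [0,0,0,0,0], "grip": [1,1,1,1,1]}}

```text
time: 4.35
tool_pos: [0.4608, 0.0202, 0.0566]
tool_rot: [-0.707, 0.707, -0.008, 0.008]
contact_force: [0.1, -0.1, 2.7]
gripper_width: 0.002
```

```bash
python3 -c "
from h import *
rep()"
```

```text
t 4.35 clk mm [-76.9  -0.2  56.6] tip above back 7.6 F [ 0.09 -0.12  2.7 ] w 0.0015629358739695119
axes in clock [[1.0, 0.001, 0.001], [-0.001, -0.0, 1.0], [0.001, -1.0, -0.0]]
```

>>> {"api": "play_rows", "payload": {"slide": [[0,0.1,0],[0,0,0],[0,0,0]], "yaw": [0,0,0], "grip": [1,1,1]}}

```text
time: 4.65
tool_pos: [0.4608, 0.0202, 0.0555]
tool_rot: [-0.707, 0.707, -0.008, 0.008]
contact_force: [1.7, -0.5, 3.8]
gripper_width: -0.002
```

>>> {"api": "play_rows", "payload": {"slide": [[0,0.05,0],[0,0,0],[0,0,0]], "yaw": [0,0,0], "grip": [1,1,1]}}

```text
time: 4.95
tool_pos: [0.4608, 0.0202, 0.055]
tool_rot: [-0.707, 0.707, -0.008, 0.008]
contact_force: [2.3, 0.0, 5.3]
gripper_width: 0.0
```

The tab is at its stop: tip 6.0 mm above the back, about 5 N. Now I'll slide along +x.

>>> {"api": "play_rows", "payload": {"slide": [[0.3,0,0],[0.3,0,0],[0.3,0,0],[0.3,0,0],[0.3,0,0],[0.3,0,0]], "yaw": [0,0,0,0,0,0], "grip": [1,1,1,1,1,1]}}

```text
time: 5.55
tool_pos: [0.4762, 0.0201, 0.0547]
tool_rot: [0.707, -0.707, 0.01, -0.005]
contact_force: [-9.1, 1.3, 13.2]
gripper_width: 0.0
```

```bash
python3 - <<'E'
from h import *
rep()
s=cams.grab_frame('scene')['image'];b=cv2.resize(s[180:280,210:340],None,fx=6,fy=6,interpolation=2)
cv2.imwrite('pics/c4.png',b[:,:,::-1])
E
```

```text
t 5.55 clk mm [-61.4  -0.   54.7] tip above back 5.7 F [-9.1   1.34 13.18] w 0.0004775489091075137
axes in clock [[1.0, -0.007, 0.001], [-0.001, 0.0, 1.0], [-0.007, -1.0, 0.0]]
```

View pics/c4.png

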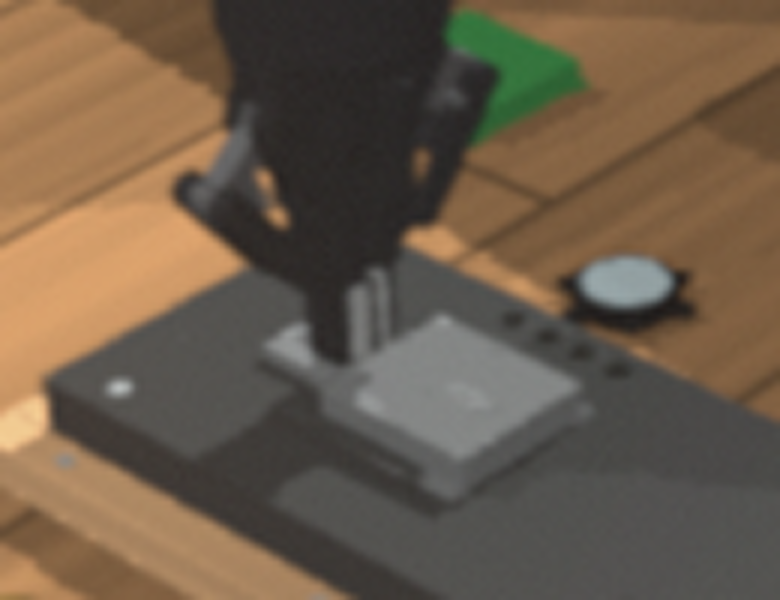

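The cover is moving: its front corner shifted from crop (435,490) to (455,500), and the tab is still held. I'll keep pushing.

>>> {"api": "play_rows", "payload": {"slide": [[0.4,0,0],[0.4,0,0],[0.4,0,0],[0.4,0,0],[0.4,0,0],[0.4,0,0],[0.4,0,0],[0,0,0]], "yaw": [0,0,0,0,0,0,0,0], "grip": [1,1,1,1,1,1,1,1]}}

```text
time: 6.4
tool_pos: [0.5068, 0.0192, 0.0546]
tool_rot: [-0.707, 0.707, -0.008, 0.008]
contact_force: [-0.5, 0.3, -0.1]
gripper_width: 0.002
```

```bash
python3 - <<'E'
from h import *
rep()
s=cams.grab_frame('scene')['image'];b=cv2.resize(s[180:280,210:340],None,fx=6,fy=6,interpolation=2)
cv2.imwrite('pics/c5.png',b[:,:,::-1])
E
```

```text
t 6.4 clk mm [-30.8  -0.2  54.6] tip above back 5.6 F [-0.46  0.26 -0.12] w 0.0016247070868721473
axes in clock [[1.0, -0.0, 0.001], [-0.001, -0.0, 1.0], [-0.0, -1.0, -0.0]]
```

View pics/c5.png

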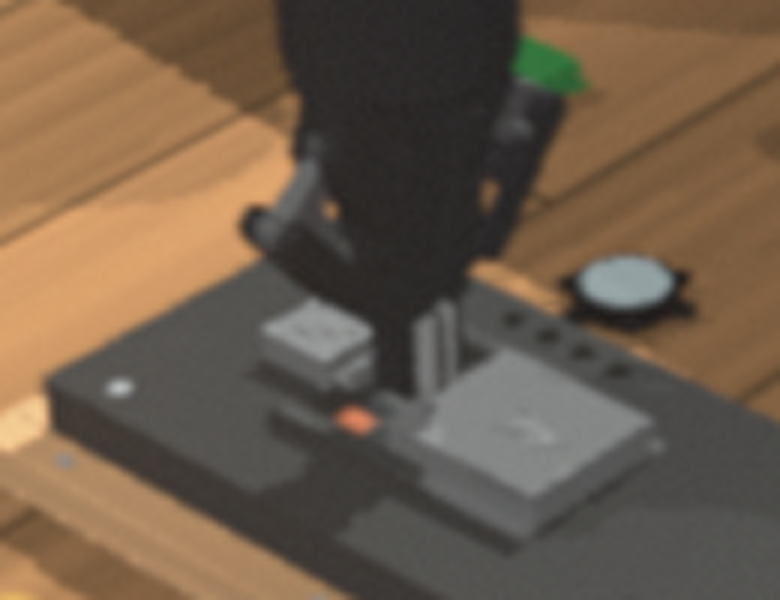

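The tab has sprung up (crop (320,330)), a battery shows at (355,420), and the cover is flat against the fingers. About 26 mm of push remains.

>>> {"api": "play_rows", "payload": {"slide": [[0.4,0,0],[0.4,0,0],[0.4,0,0],[0.4,0,0],[0.4,0,0],[0.3,0,0],[0.2,0,0],[0.1,0,0],[0.1,0,0],[0,0,0],[0,0,0]], "yaw": [0,0,0,0,0,0,0,0,0,0,0], "grip": [1,1,1,1,1,1,1,1,1,1,1]}}

```text
time: 7.55
tool_pos: [0.5334, 0.0187, 0.0548]
tool_rot: [0.707, -0.707, 0.008, -0.008]
contact_force: [0.4, 0.5, 0.2]
gripper_width: -0.0
```

```bash
python3 -c "
from h import *
rep()"
```

```text
t 7.55 clk mm [-4.2 -0.2 54.8] tip above back 5.8 F [0.43 0.54 0.22] w -0.00023896720778557922
axes in clock [[1.0, 0.0, 0.001], [-0.001, 0.0, 1.0], [0.0, -1.0, 0.0]]
```

Now I'll back off a few mm, go straight up, and move aside to check with the cameras.

>>> {"api": "play_rows", "payload": {"slide": [[-0.4,0,0],[-0.2,-0.5,0],[0,-2,0],[0,-4,0],[0,-4,0],[0,-4,0],[0,0,4],[0,0,4.5],[0,0,4.5],[0,0,4.5],[0,0,4.5],[0,0,4]], "yaw": [0,0,0,0,0,0,0,0,0,0,0,0], "grip": [1,1,1,1,1,1,1,1,1,1,1,1]}}

```text
time: 8.75
tool_pos: [0.5326, 0.2808, 0.2003]
tool_rot: [0.707, -0.707, 0.007, -0.008]
contact_force: [0.4, -0.3, -0.2]
gripper_width: 0.001
```

```bash
python3 - <<'E'
from h import *
rep()
f=cams.grab_frame('top');t=f['image'];sf=cams.grab_frame('scene');s=sf['image']
for n,X in(('end z38',[[0,.024,.038],[0,-.024,.038]]),):
    W=np.array(X)@RC.T+C;print(n,proj(f,W).round(1).tolist(),proj(sf,W).round(1).tolist())
o=np.zeros((600,800,3),np.uint8);o[:,:360]=cv2.resize(t[150:350,290:410],None,fx=3,fy=3,interpolation=2);b=cv2.resize(s[205:325,200:346],None,fx=3,fy=3,interpolation=2);o[:360,361:361+b.shape[1]]=b[:360]
cv2.imwrite('pics/c6.png',o[:,:,::-1])
hsv=cv2.cvtColor(t,cv2.COLOR_RGB2HSV);g=((hsv[...,1]<60)&(hsv[...,2]>105)).astype(np.uint8);m=np.zeros_like(g);m[190:290,325:385]=1
g=cv2.morphologyEx(g*m,cv2.MORPH_OPEN,np.ones((7,7)))
for c in cv2.findContours(g,0,1)[0]:
    if cv2.contourArea(c)<300: continue
    bx=cv2.boxPoints(cv2.minAreaRect(c));w=(ray(f,bx,.0525)-C)@RC;print(bx.round(1).tolist(),'clock mm',(w*1000).round(1).tolist())
E
```

```text
t 8.75 clk mm [-10.5 261.9 200.3] tip above back 151.3 F [ 0.45 -0.27 -0.23] w 0.0013344310667503722
axes in clock [[1.0, 0.001, 0.0], [-0.0, 0.0, 1.0], [0.001, -1.0, 0.0]]
end z38 [[336.9, 249.8], [366.1, 250.7]] [[299.7, 248.0], [282.6, 258.6]]
[[333.0, 206.0], [371.0, 206.0], [371.0, 244.0], [333.0, 244.0]] clock mm [[70.2, 32.7, 52.5], [72.1, -29.4, 52.5], [9.4, -30.3, 52.5], [7.6, 31.1, 52.5]]
```

View pics/c6.png

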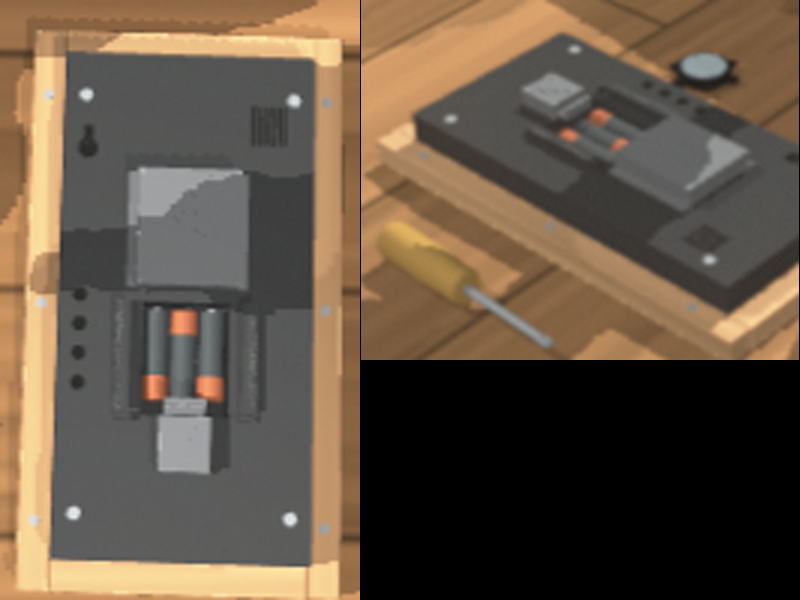

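The whole compartment is open, with its far edge at crop row ~303. The cover lies flat with its rear wall at crop row ~288, about 8 mm past the edge, and the tab is up. The surrounding things in view haven't moved and the arm is clear, so I'm handing in.

```bash
python3 -c "
from plant import workorder
print(workorder.job_done())"
```

```text
the job is handed in; nothing more can be done
None
```

I pressed the snap tab in with the shut fingertips until it stopped (tip 6 mm above the clock's back, about 5 N). With the tab still held in, I pushed the cover along its rails, then backed off, went straight up and moved aside. I handed the job in shortly after 8.75 s, well inside the 32 s limit.

**Final checks:**
- **Cover:** its rear corners measure about 7.6 and 9.4 mm past the compartment's far edge. It looks flat on the clock's back and not visibly turned.
- **Compartment and tab:** all three cells are visible and the tab pad is back up. I judged the tab by eye in the pictures and did not measure its height.
- **Surroundings:** the screwdriver and the watch case look unmoved. The saucer and the sport band were outside my last close-up pictures, but the arm went near neither.
- **Arm:** it stands clear of everything, with the contact force near zero.

**Disagreements:** the colour mask made the cover about 62 mm wide against 56 mm nominal, because it took in part of the flanges and shading. My first clock outline was skewed (146 against 139 mm across), so I used straight-line fits and the screws instead. The wrist force rose to about 16 N during the push, well under the 120 N limit.

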